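# Press the two locating pins home in a pump flange

## Robot

A 6-joint arm with a two-finger parallel gripper is mounted at the origin on the work surface. World frame = base frame: x ahead of the robot, y to its left, z up, the work surface at z = 0. Lengths are in m, angles in rad, forces in N, time in s.
With the tool pointing down it reaches from about 0.3 to 0.775 m from the base axis. Payload 14.6 kg.
Tool frame: the origin (TCP) lies midway between the tips of the shut fingers; the grasp point (between the pads) lies 19 mm behind it (ctrl.tcp_to_grasp is the z of the grasp point in the tool frame, in m); z points along the fingers, y is the line along which they close (so a half turn about z gives the same grasp; the last joint's range is limited). The gripper opens to 94 mm and grips with 3 to 60 N. Pads are 16 mm wide; open, the fingers measure 119 mm over their backs; the gripper's body (75 mm by 177 mm) begins 78 mm behind the grasp point.
Start: joints at [-1.322, 0.3, 1.521, -0, 1.321, -0.067], TCP at [0.171, -0.523, 0.205] pointing down, gripper open.
Joint ranges: [-3.03, 3.03], [-0.79, 2.21], [0.23, 2.52], [-1.04, 4.18], [0, 3.07], [-2.55, 2.55]. Speed limits (rad/s): [2.22, 2.22, 2.57, 3.14, 3.14, 3.14].

## Interface

Orientations are given as [roll, pitch, yaw] about the fixed x, y, z axes, in that order (R = Rz(yaw) Ry(pitch) Rx(roll)).
In Python, from station import monitor, camera, ctrl gives the robot as it stands.
- The arm moves only by the tool apply_moves, never from a script. Its argument "plan" is one flat list of numbers, 4 for each row, row after row: the shift along the tool's x, y, z in mm, then the turn about the tool's z in rad. In form: [dx, dy, dz, spin, dx, dy, dz, spin, ...]. A call has 1 to 20 rows; each row shifts and turns the commanded pose from where the row before left it, along the tool's axes as they then stand; what a row does not reach is not made up. A row lasts 1/10 s, in which the tool goes at most 50 mm and 8.59 degrees, less where a joint would pass 70% of its speed; a pose out of reach is approached as far as the arm can. A call is refused whole if a number of a shift passes 50 or a number of a turn 0.15, either way. A call with a gripper value outside its range is refused whole. "hand" is the gripper command: -1 is shut, 1 is fully open, values between are in proportion, set as the call begins (left out, the last holds). The fingers move at their own pace and stop on an object; "squeeze" is the grip in N (left out, the last holds). Time passes only in rows, so rows that do not move let the fingers close. It gives the time, the measured TCP pose, the force, the opening and the grip force at its end, in the units of the state.
- monitor.get_obs(): the state, without advancing time (a new reading comes with each control period).
- camera(name): name is "scene" or "top" or "wrist"; returns a dict with "image" (384x512x3 uint8, red, green, blue), "range_z" (384x512 float32, m along the optical axis (not along the pixel's ray), 0 where there is no reading), "mtx" (3x3 intrinsics, pixels), "rvec" (rotation vector, rad) and "tvec" (3), from world to camera coordinates, as OpenCV has them. Camera axes: x right, y down, z forward; pixel columns grow to the right and rows downward; lengths in m; the calibration is good to about 2 mm. The wrist camera is an equidistant fisheye: a pixel r from the principal point sees the ray r / f radians off the axis. A picture is of the moment at which its call begins.
- ctrl.hand_in(): hands the job in; it is judged then, once.
The state is a dict: "time_s": time; "qpos": joint angles; "joint_vel": joint speeds; "tau": joint torques, N m; "ee_pos": TCP position; "eef_rot": TCP orientation; "force": force on the tool from outside, world axes, zero at the start; "moment": the same for the moment, N m; "grip_width": finger opening in m; "grip_force": force on a finger pad.
Only numpy, scipy, OpenCV 4.12 (cv2) and the standard library are available. Lean on these libraries where they do the work, as an engineer would, in place of code of your own. Each camera call takes 0.05 s, during which the arm holds its last target. There are 200 camera calls.

## Task

Four headed pins stand proud of the face of the pump flange. With the fingertips, gently press the pin beside the rim lug down until its head sits on the flange face, then do the same with the pin straight opposite it, and take the hand away. Leave the other two pins standing as they are, do not pull any pin up, and do not disturb the loose nut, bearing and bush.

Things in the scene. Friction and masses are not known exactly. Their poses are not given: they have to be found in the camera images.
- flange: Dark cast pump flange, fixed face up on the bench: 200 mm diameter, bore 84 mm, flat face 50 mm above the bench. One lug, 44 mm wide, sticks out 40 mm from the rim, 2 mm below the face. Four alike headed pins stand in the face on a 150 mm circle, every 90 degrees from the lug; dark spots between them are bolt holes. Origin: bench level, bore centre; x towards the lug, z up.
- pin_lug_top (a point): Centre of the top of the head of the pin beside the lug (+75 mm along the flange's x, the same side as the lug). Head 24 mm diameter, 8 mm thick, on a 12 mm shank. The head's top is 72 mm above the bench at joint value 0 and 58 mm when fully home (underside of the head on the flange face).
- pin_lug (a joint): How far the pin beside the lug has been pressed down, m: starts at 0 to 0.004; 0.014 is fully home on a hard stop; negative means drawn up. It slides vertically with steady friction of about 6 N, no spring, and stays where it is left.
- pin_opposite_top (a point): Centre of the top of the head of the pin straight across the bore from the lug (at -75 mm along the flange's x). Head 24 mm diameter, 8 mm thick, on a 12 mm shank. The head's top is 72 mm above the bench at joint value 0 and 58 mm when fully home (underside of the head on the flange face).
- pin_opposite (a joint): How far the pin straight across the bore from the lug has been pressed down, m: starts at 0 to 0.004; 0.014 is fully home on a hard stop; negative means drawn up. It slides vertically with steady friction of about 6 N, no spring, and stays where it is left.
- pin_left_top (a point): Centre of the top of the head of the pin 90 degrees counter-clockwise from the lug seen from above (at +75 mm along the flange's y). Head 24 mm diameter, 8 mm thick, on a 12 mm shank. The head's top is 72 mm above the bench at joint value 0 and 58 mm when fully home (underside of the head on the flange face).
- pin_left (a joint): How far the pin 90 degrees counter-clockwise from the lug seen from above has been pressed down, m: starts at 0 to 0.004; 0.014 is fully home on a hard stop; negative means drawn up. It slides vertically with steady friction of about 6 N, no spring, and stays where it is left.
- pin_right_top (a point): Centre of the top of the head of the pin 90 degrees clockwise from the lug seen from above (at -75 mm along the flange's y). Head 24 mm diameter, 8 mm thick, on a 12 mm shank. The head's top is 72 mm above the bench at joint value 0 and 58 mm when fully home (underside of the head on the flange face).
- pin_right (a joint): How far the pin 90 degrees clockwise from the lug seen from above has been pressed down, m: starts at 0 to 0.004; 0.014 is fully home on a hard stop; negative means drawn up. It slides vertically with steady friction of about 6 N, no spring, and stays where it is left.
- nut: Loose steel hexagon nut, 30 mm across flats, 16 mm tall, lying on the flange face between two pins. Origin at the centre of its underside. Leave alone.
- bearing: Loose steel ball bearing, 72 mm outside diameter, 20 mm tall, lying on the bench near the flange. Origin at the centre of its underside. Leave alone.
- bush: Loose brass bush, a tube of 42 mm outside diameter, 50 mm tall, standing on the bench near the flange. Origin at the centre of its underside. Leave alone.
Not all that is in view belongs to the job. Several things look just like the flange: the one meant starts farthest to the robot's left.

How it is judged:
On the way, in this order (a step that is already met when the one before it is completed fails the run):
1. the pin beside the lug is home while the opposite pin still stands (value of joint pin_lug above 0.0118 m and value of joint pin_opposite below 0.008 m), for 0.1 s.
2. the opposite pin is home too (value of joint each of pin_lug, pin_opposite above 0.0118 m), for 0.1 s.
At the end, for the whole second after the job is handed in: Both the lug pin and the opposite pin are pressed home (joint above 11.8 mm of 14 mm); the other two pins are within 3 mm of their starting heights; nut, bearing and bush are within 10 mm of where they started (all of step 2 and distance of each of pin_left_top, pin_right_top from where it was at the start of the episode below 0.003 m and distance of each of nut, bearing, bush from where it was at the start of the episode below 0.01 m); the robot touches nothing.
It fails at once if one of the other two pins is pressed or drawn by more than 3 mm (distance of any of pin_left_top, pin_right_top from where it was at the start of the episode above 0.003 m).
It fails at once if a pin is drawn up (more than 2 mm above its joint zero) (value of joint any of pin_lug, pin_opposite, pin_left, pin_right below -0.002 m).
It fails at once if the nut, bearing or bush is moved or lifted by more than 10 mm (distance of any of nut, bearing, bush from where it was at the start of the episode above 0.01 m).
It fails at once if the robot pushes on the flange or its pins with more than 40 N (contact force between any of the fingers, the arm and flange above 40 N).
It also fails if it takes over 40 s, if anything falls off the work surface, if the arm or the gripper's body presses on something with over 40 N, if the wrist force passes 120 N, or if a joint passes its speed limit or range.

## Working session

There is one attempt and no reset: what is moved stays moved. The work goes in short steps, Python scripts to look and compute and a tool call to move; the robot and the scene stay as the last step left them, time stands still between calls to the robot, and variables do not carry over. Pictures are saved under pics/ and viewed, at most 10 in all, crops included, and the job is handed in when it is done.

Besides the shell and the picture viewer there is one more tool, called as name(argument=value, ...) on one line, values as JSON. apply_moves: Moves the arm, as the interface text tells. Its arguments: {"type":"object","properties":{"plan":{"type":"array","items":{"type":"number"}},"hand":{"type":"number"},"squeeze":{"type":"number"}},"required":["plan"]}

```bash
mkdir -p pics
cat > h.py <<'E'
import numpy as np, cv2
from station import monitor, camera, ctrl
def shot(n,f):
    c=camera(n); cv2.imwrite('pics/'+f,c['image'][:,:,::-1]); np.savez('pics/'+f[:-4],**c); return c
def cloud(c):
    R=cv2.Rodrigues(np.array(c['rvec'],float))[0]; t=np.array(c['tvec'],float).ravel()
    z=c['range_z']; K=c['mtx']; v,u=np.mgrid[:z.shape[0],:z.shape[1]]
    P=np.stack([(u-K[0,2])/K[0,0]*z,(v-K[1,2])/K[1,1]*z,z],-1)
    W=(P-t)@R; W[z<=0]=np.nan; return W
E
python3 - <<'E'
from h import *
c=shot('top','top.png'); d=shot('scene','scene.png')
W=cloud(c); print(W[::48,::64].round(3)); o=monitor.get_obs(); print(o)
E
```

```text
[[[ 1.400e+00  1.158e+00 -7.490e-01]
  [ 1.402e+00  8.540e-01 -7.460e-01]
  [ 1.340e+00  5.150e-01 -6.190e-01]
  [ 1.339e+00  2.310e-01 -6.090e-01]
  [ 1.346e+00 -5.000e-02 -6.150e-01]
  [ 1.346e+00 -3.320e-01 -6.080e-01]
  [ 1.422e+00 -6.560e-01 -7.430e-01]
  [ 1.426e+00 -9.590e-01 -7.430e-01]]

 [[ 8.560e-01  6.880e-01  2.400e-02]
  [ 8.610e-01  5.090e-01  1.700e-02]
  [ 8.680e-01  3.280e-01  6.000e-03]
  [ 8.740e-01  1.440e-01 -3.000e-03]
  [ 8.740e-01 -4.400e-02  4.000e-03]
  [ 8.780e-01 -2.300e-01  1.000e-03]
  [ 8.810e-01 -4.170e-01  0.000e+00]
  [ 8.800e-01 -6.020e-01  6.000e-03]]

 [[ 7.230e-01  6.950e-01  1.000e-03]
  [ 7.250e-01  5.090e-01  3.000e-03]
  [ 7.280e-01  3.260e-01 -0.000e+00]
  [ 7.300e-01  1.400e-01  1.000e-03]
  [ 7.330e-01 -4.500e-02  2.000e-03]
  [ 7.350e-01 -2.310e-01  0.000e+00]
  [ 7.380e-01 -4.160e-01  1.000e-03]
  [ 7.410e-01 -6.030e-01 -1.000e-03]]

 [[ 5.810e-01  6.820e-01  1.200e-02]
  [ 5.850e-01  5.040e-01  3.000e-03]
  [ 5.870e-01  3.210e-01  2.000e-03]
  [ 5.900e-01  1.370e-01  4.000e-03]
  [ 5.810e-01 -4.600e-02  6.500e-02]
  [ 5.950e-01 -2.310e
[... 1279 characters left out ...]
1]]]
{'time_s': 0.1, 'qpos': array([-1.32156978e+00,  3.00436733e-01,  1.52149251e+00,  1.58222220e-06,
        1.32071200e+00, -6.66146880e-02]), 'joint_vel': array([-2.25227485e-03, -2.64088520e-03, -8.64982286e-04,  5.66394083e-05,
       -4.64060676e-04, -3.67604532e-04]), 'tau': array([ 9.89371911e-04, -5.32648265e+01, -3.53284764e+01,  7.09819794e-02,
        2.35219690e-02, -7.33900970e-05]), 'ee_pos': array([ 0.17077234, -0.52257576,  0.20494265]), 'eef_rot': array([-3.14054650e+00, -7.13285502e-05,  3.15840805e-01]), 'force': array([ 0.34890743, -0.30130235,  0.10206384]), 'moment': array([ 0.0045535 ,  0.03974399, -0.02821077]), 'grip_force': 0.0, 'grip_width': 0.09420777711670006}
```

View pics/top.png

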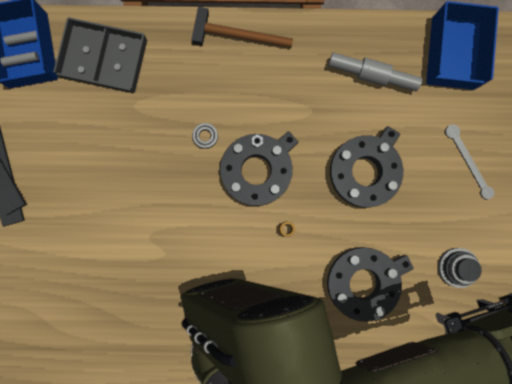

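View pics/scene.png

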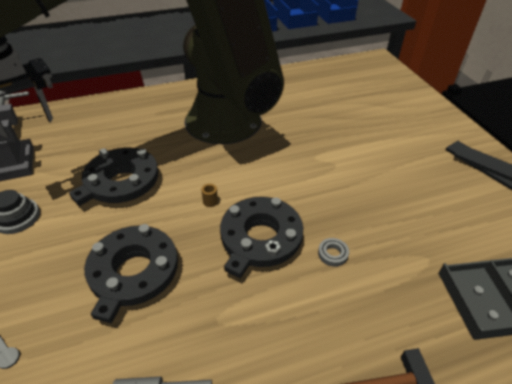

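The top view shows three alike flanges, at (256,170), (366,170) and (366,285). The one meant is (256,170): it has the largest y, so it is farthest left, and the nut, bearing and bush are with it. Its lug is at about (289,141). Next I'll measure it and make a crop to confirm.

```bash
cat >> h.py <<'E'
def ray(c,uv,z):
    R=cv2.Rodrigues(np.array(c['rvec'],float))[0]; t=np.array(c['tvec'],float).ravel()
    p=cv2.undistortPoints(np.array([[uv]],float),c['mtx'],None)[0,0]
    o=-R.T@t; d=R.T@np.array([*p,1]); return o+d*(z-o[2])/d[2]
def topproj(c,p):
    return cv2.projectPoints(np.array([p],float),np.array(c['rvec'],float),np.array(c['tvec'],float),c['mtx'],None)[0][0,0]
E
python3 - <<'E'
from h import *
c=dict(np.load('pics/top.npz')); W=cloud(c); im=c['image']
x0,y0=205,120; sub=im[y0:220,x0:310]
hsv=cv2.cvtColor(sub,cv2.COLOR_RGB2HSV)
dark=((hsv[...,2]<90)).astype('uint8')
br=((hsv[...,1]<40)&(hsv[...,2]>140)).astype('uint8')
n,l,s,ce=cv2.connectedComponentsWithStats(br)
for i in range(1,n):
    if s[i,4]>15:
        uv=ce[i]+[x0,y0]; print(uv.round(1),s[i],ray(c,uv,.070).round(4),np.nanmedian(W[y0:220,x0:310][l==i],0).round(4))
n,l,s,ce=cv2.connectedComponentsWithStats(dark)
for i in range(1,n):
    if s[i,4]>100: print('dark',s[i],ce[i]+[x0,y0])
cv2.imwrite('pics/crop.png',cv2.resize(sub[:,:,::-1],None,fx=6,fy=6,interpolation=cv2.INTER_CUBIC)[:600])
E
```

```text
[211.8 134.2] [ 0  3 12 24 59] [0.6052 0.0746 0.07  ] [0.6191 0.0763 0.0196]
[209.3 136.1] [ 0  8  8 15 27] [0.6    0.0813 0.07  ] [0.6053 0.0843 0.0205]
[257.1 140.3] [47 15 11 12 62] [ 0.5902 -0.0485  0.07  ] [ 0.5913 -0.0485  0.0663]
[237.6 147.6] [29 24  8  8 48] [0.5693 0.004  0.07  ] [0.569  0.0031 0.0679]
[276.6 149.6] [68 26  8  8 50] [ 0.5654 -0.1017  0.07  ] [ 0.5645 -0.1025  0.0715]
[235.5 186.5] [27 63  8  8 52] [0.4635 0.0083 0.07  ] [0.4637 0.0083 0.0683]
[274.6 188.6] [66 65  8  8 52] [ 0.4593 -0.0974  0.07  ] [ 0.4582 -0.098   0.0711]
dark [  13   12   80   74 3243] [256.839963   169.33950046]
```

View pics/crop.png

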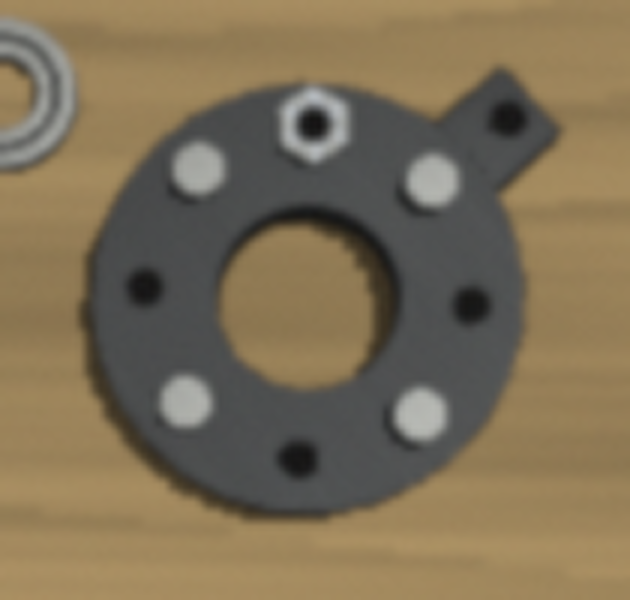

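The crop confirms it. The lug is at upper right, with the lug pin beside it at top-image (276.6,149.6), which gives (0.565,-0.102). The opposite pin is at (235.5,186.5), which gives (0.4635,0.008). They measure 150 mm apart, as they should. I'll move above the lug pin with the fingers shut.

apply_moves(plan=[31.5,-17.4,0,0,31.5,-17.4,0,0,31.5,-17.4,0,0,31.5,-17.4,0,0,31.5,-17.4,0,0,31.5,-17.4,0,0,31.5,-17.4,0,0,31.5,-17.4,0,0,31.5,-17.4,0,0,31.5,-17.4,0,0,31.5,-17.4,0,0,31.5,-17.4,0,0,31.5,-17.4,0,0,31.5,-17.4,0,0,31.5,-17.4,0,0,31.5,-17.4,0,0,0,0,0,0,0,0,0,0], hand=-1, squeeze=5)

```text
time_s: 1.9
ee_pos: [0.5633, -0.1012, 0.2048]
eef_rot: [-3.141, 0.001, 0.317]
force: [0.1, -0.5, -0.4]
grip_width: 0.0007
grip_force: 0.0
```

```bash
cat >> h.py <<'E'
def wray(c,uv,z):
    R=cv2.Rodrigues(np.array(c['rvec'],float))[0]; t=np.array(c['tvec'],float).ravel(); K=c['mtx']
    a=np.array([(uv[0]-K[0,2])/K[0,0],(uv[1]-K[1,2])/K[1,1]]); r=np.hypot(*a)
    d=R.T@np.array([*(a/r*np.sin(r)),np.cos(r)]); o=-R.T@t
    return o+d*(z-o[2])/d[2]
def wrist(f):
    c=shot('wrist',f); hsv=cv2.cvtColor(c['image'],cv2.COLOR_RGB2HSV)
    br=((hsv[...,1]<40)&(hsv[...,2]>120)).astype('uint8')
    n,l,s,ce=cv2.connectedComponentsWithStats(br)
    for i in range(1,n):
        if s[i,4]>80: print(ce[i].round(1),s[i],wray(c,ce[i],.070).round(4))
    print(monitor.get_obs()['ee_pos'])
E
python3 -c "
from h import *
wrist('w1.png')"
```

```text
[451.6  43.3] [ 426   14   51   58 1161] [ 0.8064 -0.279   0.07  ]
[492.9  91.3] [ 468   56   44   76 1453] [ 0.7836 -0.3681  0.07  ]
[117.8  88.4] [  94   62   48   54 1481] [0.6186 0.0713 0.07  ]
[213.7 136.3] [198 125  32  25 418] [ 0.5972 -0.0492  0.07  ]
[292.5 147.4] [282 138  23  27 183] [ 0.6121 -0.1326  0.07  ]
[250.3 178.7] [242 168  16  22 290] [ 0.565  -0.1006  0.07  ]
[506.6 255.8] [499 215  13  71 307] [ 0.5772 -0.5502  0.07  ]
[392.3 232.6] [384 224  18  18 255] [ 0.5554 -0.2924  0.07  ]
[453.3 236.2] [447 228  13  17 168] [ 0.5773 -0.3963  0.07  ]
[219.9 258.1] [212 250  16  18 228] [ 0.4595 -0.0965  0.07  ]
[ 0.56302358 -0.10188584  0.20507187]
```

View pics/w1.png

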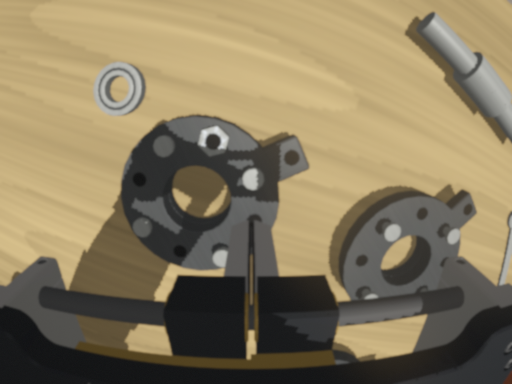

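In the wrist view the lug pin is at (252,179), beside the lug at (290,157). That puts it at (0.565,-0.101), which agrees with the top view. I'll descend to just above its head.

apply_moves(plan=[2,0.6,20,0,0,0,25,0,0,0,25,0,0,0,20,0,0,0,15,0,0,0,10,0,0,0,7,0,0,0,4,0,0,0,0,0])

```text
time_s: 2.85
ee_pos: [0.5654, -0.1018, 0.0795]
eef_rot: [3.142, 0.0, 0.316]
force: [-0.6, 0.5, 0.5]
grip_width: 0.0003
grip_force: 0.0
```

apply_moves(plan=[0,0,1,0,0,0,1,0,0,0,1,0,0,0,1,0,0,0,1,0,0,0,1,0,0,0,1,0,0,0,1,0,0,0,1,0,0,0,1,0,0,0,0,0])

```text
time_s: 3.95
ee_pos: [0.5656, -0.1016, 0.0697]
eef_rot: [3.141, -0.0, 0.316]
force: [-1.4, 0.9, 3.6]
grip_width: 0.0006
grip_force: 1.8
```

apply_moves(plan=[0,0,1,0,0,0,1,0,0,0,1,0,0,0,1,0,0,0,1,0,0,0,1,0,0,0,1,0,0,0,1,0,0,0,1,0])

```text
time_s: 4.85
ee_pos: [0.5656, -0.1016, 0.0607]
eef_rot: [3.141, -0.0, 0.316]
force: [-2.1, 0.6, 5.5]
grip_width: 0.0002
grip_force: 2.7
```

apply_moves(plan=[0,0,0.5,0,0,0,0.5,0,0,0,0,0])

```text
time_s: 5.15
ee_pos: [0.5656, -0.1016, 0.0597]
eef_rot: [3.142, -0.0, 0.316]
force: [-2.6, 0.6, 3.9]
grip_width: 0.0006
grip_force: 2.3
```

apply_moves(plan=[0,0,0.5,0,0,0,0.5,0,0,0,0,0])

```text
time_s: 5.45
ee_pos: [0.5655, -0.1016, 0.0586]
eef_rot: [3.142, -0.0, 0.316]
force: [-2.1, -0.4, 5.5]
grip_width: 0.0008
grip_force: 2.3
```

apply_moves(plan=[0,0,0.4,0,0,0,0,0])

```text
time_s: 5.65
ee_pos: [0.5656, -0.1016, 0.0583]
eef_rot: [3.142, -0.0, 0.316]
force: [-1.4, 0.5, 5.9]
grip_width: 0.0003
grip_force: 2.8
```

apply_moves(plan=[0,0,0.4,0,0,0,0,0])

```text
time_s: 5.85
ee_pos: [0.5656, -0.1016, 0.0582]
eef_rot: [3.141, -0.0, 0.316]
force: [-3.8, 1.6, 9.0]
grip_width: 0.0004
grip_force: 4.7
```

The stop is reached at z = 58.2 mm, with the force rising. I'll lift, move across the bore to the opposite pin and take a look.

apply_moves(plan=[0,0,-3,0,0,0,-10,0,0,0,-30,0,0,0,-40,0,0,0,-30,0,-10.5,-22.7,0,0,-10.5,-22.7,0,0,-10.5,-22.7,0,0,-10.5,-22.7,0,0,-10.5,-22.7,0,0,-10.5,-22.7,0,0,0,0,0,0,0,0,0,0])

```text
time_s: 7.15
ee_pos: [0.4637, 0.0083, 0.1713]
eef_rot: [3.141, -0.001, 0.317]
force: [0.3, 0.6, 0.7]
grip_width: 0.0005
grip_force: 0.0
```

Run:
```python
from h import *
wrist('w2.png')
c=shot('top','top2.png'); W=cloud(c)
a=dict(np.load('pics/top.npz')); A=cloud(a)
for u,v in [(237.6,147.6),(276.6,149.6),(235.5,186.5),(274.6,188.6),(257,141)]:
    u,v=round(u),round(v); f=lambda M:np.nanmedian(M[v-2:v+3,u-2:u+3,2]).round(4); print(u,v,f(A),f(W))
```

```text
[216.1  29.1] [ 184    0   64   59 2073] [0.6015 0.0869 0.07  ]
[315.1  90.9] [ 273   61   92   68 3556] [ 0.5745 -0.0195  0.07  ]
[381.8 129.1] [371 117  22  25 409] [ 0.5648 -0.0973  0.07  ]
[253.1 188.5] [243 177  21  23 380] [0.4655 0.0059 0.07  ]
[494.1 193.8] [488 185  13  19 171] [ 0.5562 -0.2928  0.07  ]
[345.2 222.6] [335 212  22  22 371] [ 0.4602 -0.0986  0.07  ]
[0.46386816 0.00798263 0.17113147]
238 148 0.0677 0.0697
277 150 0.0713 0.0596
236 186 0.0678 0.4623
275 189 0.0714 0.0706
257 141 0.0677 0.0677
```

View pics/w2.png

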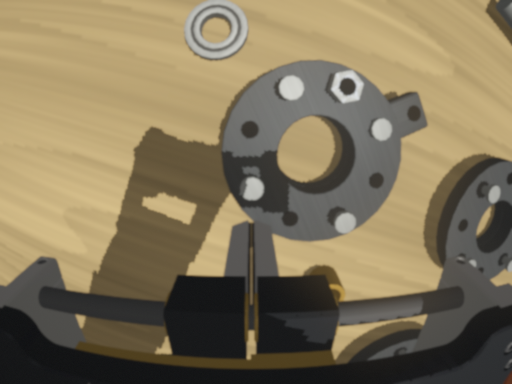

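The wrist view shows the opposite pin at (252,188), about (0.464,0.007), directly beneath the tool. The pressed lug pin is at (382,129), and its depth has dropped by about 12 mm. The other two pins at (291,88) and (345,222) are still standing. I'll press the opposite pin now.

apply_moves(plan=[0,0.5,20,0,0,0,25,0,0,0,20,0,0,0,13,0,0,0,8,0,0,0,5,0,0,0,0,0])

```text
time_s: 7.95
ee_pos: [0.4636, 0.0076, 0.0794]
eef_rot: [-3.141, 0.0, 0.315]
force: [0.6, 0.3, 0.1]
grip_width: 0.0003
grip_force: 0.0
```

apply_moves(plan=[0,0,1,0,0,0,1,0,0,0,1,0,0,0,1,0,0,0,1,0,0,0,1,0,0,0,1,0,0,0,1,0,0,0,1,0,0,0,1,0,0,0,1,0,0,0,1,0,0,0,1,0,0,0,1,0,0,0,0,0])

```text
time_s: 9.45
ee_pos: [0.4635, 0.0078, 0.0657]
eef_rot: [3.142, -0.0, 0.316]
force: [-1.5, 0.6, 3.4]
grip_width: 0.0005
grip_force: 1.5
```

apply_moves(plan=[0,0,1,0,0,0,1,0,0,0,1,0,0,0,1,0,0,0,1,0,0,0,1,0,0,0,0.5,0,0,0,0,0])

```text
time_s: 10.25
ee_pos: [0.4635, 0.0078, 0.0592]
eef_rot: [3.142, -0.0, 0.316]
force: [-0.7, 0.3, 4.2]
grip_width: 0.0007
grip_force: 1.9
```

apply_moves(plan=[0,0,0.5,0,0,0,0.4,0,0,0,0,0])

```text
time_s: 10.55
ee_pos: [0.4635, 0.0079, 0.0583]
eef_rot: [3.142, -0.0, 0.316]
force: [-1.3, 0.7, 4.9]
grip_width: 0.0008
grip_force: 2.2
```

apply_moves(plan=[0,0,0.5,0,0,0,0,0])

```text
time_s: 10.75
ee_pos: [0.4636, 0.0078, 0.0582]
eef_rot: [3.141, -0.0, 0.316]
force: [-3.5, -0.3, 11.0]
grip_width: 0.0006
grip_force: 5.1
```

apply_moves(plan=[0,0,-3,0,0,0,-10,0,0,0,-30,0,0,0,-40,0,0,0,-40,0,30,40,0,0,30,40,0,0,30,40,0,0,30,40,0,0,0,40,0,0,-20,40,0,0,-20,40,0,0,0,0,0,0,0,0,0,0])

```text
time_s: 12.15
ee_pos: [0.6262, -0.2341, 0.181]
eef_rot: [-3.141, -0.0, 0.314]
force: [1.0, 0.4, -0.1]
grip_width: 0.0005
grip_force: 0.0
```

Run:
```python
from h import *
c=shot('top','top3.png'); W=cloud(c)
a=dict(np.load('pics/top.npz')); A=cloud(a)
for u,v in [(237.6,147.6),(276.6,149.6),(235.5,186.5),(274.6,188.6),(257,141)]:
    u,v=round(u),round(v); f=lambda M:np.nanmedian(M[v-2:v+3,u-2:u+3,2]).round(4); print(u,v,f(A),f(W))
```

```text
238 148 0.0677 0.0685
277 150 0.0713 0.0584
236 186 0.0678 0.0581
275 189 0.0714 0.4962
257 141 0.0677 0.0665
```

View pics/top3.png

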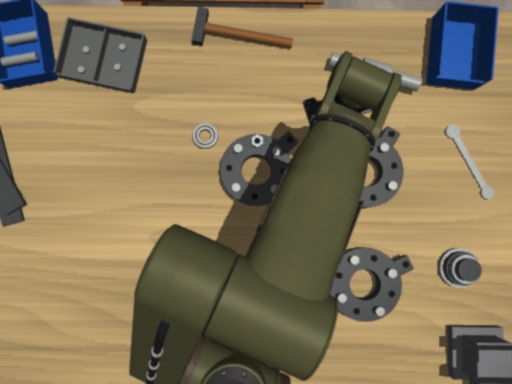

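The top view shows the nut (257,141) and bearing (205,135) unmoved. The lug and opposite pins are both at about 58 mm, and the hand is clear at 0.18 m height. The arm hides the bush and the right pin here. The right pin still stood at 71 mm in the second look, and no later move went near either of them.

```bash
python3 -c "
from station import ctrl
print(ctrl.hand_in())"
```

```text
the job is handed in; nothing more can be done
None
```

I pressed the lug pin home first, then the pin opposite it (both heads measured at about 58 mm), moved the hand clear and handed the job in; the left pin, nut and bearing showed no movement, but the arm hid the bush and right pin in the last picture, so those two weren't re-checked, and no verdict came back.

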